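Fit the thick drum to the spindle sander

TASK

Set up the spindle sander for its thick sanding drum. First drop into the table the insert ring whose opening the thick drum passes through, so that it sits flush, then build up the spindle in this order: thick drum, steel washer, red knob, each all the way down (the knob just slips on, no screwing). Leave the thin drum, the other insert and the things round about where they are.

Things in the scene. Friction and masses are not known exactly. Their poses are not given: they have to be found in the camera images.
- sander: Cordless spindle sander, fixed: teal housing, square grey metal table 170 mm wide, top 90 mm above the bench. Origin on the bench on the spindle axis, z up. Round opening, coaxial: recess 69 wide, 10 deep; below it a throat 58 wide, 24 deep. Spindle 12 mm thick, tip 52 mm above the table, last 10 mm tapering to 4. Drum rests on its 32 mm flange, 14 mm below the table top (76 mm above the bench).
- insert_wide: Bare metal ring with the WIDE opening (45 mm). Flange 66 mm across, 10 thick, over a 12 mm skirt 55 across (51 at its foot); 22 tall, lies skirt down on a 3 mm mat. Origin: centre of underside, z up. Grip the flange from outside by its top 5 mm; fingers stop at the table top, let go and the skirt guides it the last 6 or 7 mm: flange top level with the table, origin 68 mm above the bench.
- insert_narrow: Like the other insert but with a NARROW opening, 30 mm, too small for the thick drum (38 mm). Not to be used, stays where it lies. Origin at the centre of its underside.
- drum_thick: THICK sanding drum, red-brown abrasive outside, black rubber top with a brass bush; upright cylinder 38 mm across, 46 mm tall, bore 15 mm right through. Origin at the centre of its underside, z up. Seated, its origin is 76 mm above the bench and its top 32 mm above the table.
- drum_thin: THIN sanding drum, dark grey fine abrasive, 26 mm across, 46 mm tall. Not to be used, stays where it stands. Origin at the centre of its underside.
- washer: Plain steel washer, thick: 36 mm across, 9 mm thick, bore 15 mm, lying flat. Origin at the centre of its underside, z up. Seated on the drum its origin is 122 mm above the bench.
- knob: Red fluted slip-on knob, upright, about 33 to 40 mm across (grip closes on about 33 mm), 24 mm tall, bore 15 mm right through with a brass bush on top. Origin at the centre of its underside, z up. Seated on the washer its origin is 131 mm above the bench, and the spindle tip is hidden 11 mm up its bore.
- glue_bottle: White glue bottle with a yellow nozzle standing at the back, 54 x 54 x 168 mm, bystander. Origin at the centre of its base.
- sanding_block: Brown cork sanding block, 62 x 100 x 32 mm, lying to the right, bystander. Origin at the centre of its underside.
There are look-alikes about, which are no part of the job. Several things have the shape of the washer; the one meant has the colours described above.

How it is judged:
On the way, in this order (a step that is already met when the one before it is completed fails the run):
1. the wide-bore insert is home in the table, flush (horizontal distance between insert_wide and sander below 0.004 m and z of insert_wide in the frame of sander between 0.065 and 0.071 m and angle between insert_wide's own z axis and vertical below 0.08 rad and linear speed of insert_wide below 0.02 m/s), for 0.2 s.
2. then the thick drum is down on the spindle's flange (horizontal distance between drum_thick and sander below 0.004 m and z of drum_thick in the frame of sander between 0.073 and 0.079 m and angle between drum_thick's own z axis and vertical below 0.08 rad and linear speed of drum_thick below 0.02 m/s), for 0.2 s.
3. then the steel washer is down on the drum (horizontal distance between washer and sander below 0.004 m and z of washer in the frame of sander between 0.119 and 0.125 m and angle between washer's own z axis and vertical below 0.08 rad and linear speed of washer below 0.02 m/s), for 0.2 s.
4. then the red knob is down on the washer (horizontal distance between knob and sander below 0.004 m and z of knob in the frame of sander between 0.128 and 0.134 m and angle between knob's own z axis and vertical below 0.08 rad and linear speed of knob below 0.02 m/s), for 0.2 s.
At the end, for the whole second after the job is handed in: Wide insert flush in the table; thick drum, washer, knob stacked on the spindle in that order; each within 3 mm of seated height, 4 mm of the axis, 0.08 rad of upright, released, at rest. Narrow insert, thin drum, glue bottle, sanding block within 25 mm of their start (all of step 1 and all of step 2 and all of step 3 and all of step 4 and distance of each of insert_narrow, drum_thin, glue_bottle, sanding_block from where it was at the start of the episode below 0.025 m); the robot touches nothing.
It fails at once if a bystander, the thin drum or the narrow insert is shoved or carried off (over 25 mm) (distance of any of insert_narrow, drum_thin, glue_bottle, sanding_block from where it was at the start of the episode above 0.025 m).
It also fails if it takes over 106 s, if anything falls off the work surface, if the arm or the gripper's body presses on something with over 40 N, if the wrist force passes 120 N, or if a joint passes its speed limit or range.

ROBOT

A 6-joint arm with a two-finger parallel gripper is mounted at the origin on a cart in front of the work surface, level with it; the furniture and walls round the work are solid. World frame = base frame: x ahead of the robot, y to its left, z up, the work surface at z = 0. Lengths are in m, angles in rad, forces in N, time in s.
With the tool pointing down it reaches from about 0.25 to 0.8 m from the base axis. Payload 3.9 kg.
Tool frame: the origin (TCP) lies midway between the tips of the shut fingers; the grasp point (between the pads) lies 19 mm behind it (grip_point_offset is the distance from the TCP to the grasp point, in m); z points along the fingers, y is the line along which they close (so a half turn about z gives the same grasp; the last joint's range is limited). The gripper opens to 85 mm and grips with 20 to 120 N. Pads are 22 mm wide; open, the fingers measure 114 mm over their backs; the gripper's body (76 mm by 85 mm) begins 54 mm behind the grasp point. The pads swing forward as they close: fully open they stand 13 mm farther back than shut.
Start: joints at [1.274, 0.26, -0.138, 1.173, 0, 1.571], TCP at [0.154, 0.502, 0.231] pointing down, gripper open.
Joint ranges: [-2.78, 2.78], [-0.83, 1.72], [-1.28, 1.37], [-1.9, 2.12], [-1.57, 1.48], [-3.14, 3.14]. Speed limits (rad/s): [2.57, 2.57, 3.14, 3.14, 3.14, 3.14].

INTERFACE

Orientations are given as a unit quaternion [x, y, z, w].
In Python, from bench import get_state, capture, hand_in, grip_point_offset gives the robot as it stands.
- The arm moves only by the tool apply_moves, never from a script. Its argument "series" is text: rows parted by semicolons, each of 7 numbers parted by spaces: the turn, a rotation vector about the tool's x, y, z in degrees, then the shift along the tool's x, y, z in cm, then the opening, from 0 (shut) to 1 (fully open). In form: ax ay az dx dy dz grip; .... A call has 1 to 10 rows; each row shifts and turns the commanded pose from where the row before left it, along the tool's axes as they then stand; what a row does not reach is not made up. A row lasts 1/8 s, in which the tool goes at most 62.5 mm and 10.7 degrees, less where a joint would pass 70% of its speed; a pose out of reach is approached as far as the arm can. A call with a gripper value outside its range is refused whole. The fingers move at their own pace and stop on an object; "newtons" is the grip in N (left out, the last holds). Time passes only in rows, so rows that do not move let the fingers close. It gives the time, the measured TCP pose, the force, the opening and the grip force at its end, in the units of the state.
- get_state(): the state, without advancing time (a new reading comes with each control period).
- capture(name): name is "scene" or "top" or "wrist"; returns a dict with "color" (420x560x3 uint8, red, green, blue), "intrinsics" (3x3 intrinsics, pixels), "rvec" (rotation vector, rad) and "tvec" (3), from world to camera coordinates, as OpenCV has them; the wrist camera has in their place "mount" (4x4, takes a point from camera to tool coordinates, whose origin is the TCP and whose axes are the flange's). Camera axes: x right, y down, z forward; pixel columns grow to the right and rows downward; lengths in m; the calibration is good to about 2 mm. A picture is of the moment at which its call begins: read the wrist's pose just before it. There is no depth.
- hand_in(): hands the job in; it is judged then, once.
The state is a dict: "t": time; "joint_positions": joint angles; "qd": joint speeds; "tau": joint torques, N m; "tool_pos": TCP position; "orientation": TCP orientation; "ft_force": force on the tool from outside, world axes, zero at the start; "wrist_torque": the same for the moment, N m; "width": finger opening in m; "gripper_force": force on a finger pad.
Only numpy, scipy, OpenCV 4.12 (cv2) and the standard library are available. Lean on these libraries where they do the work, as an engineer would, in place of code of your own. Each camera call takes 0.05 s, during which the arm holds its last target. There are 200 camera calls.

## Working session

There is one attempt and no reset: what is moved stays moved. The work goes in short steps, Python scripts to look and compute and a tool call to move; the robot and the scene stay as the last step left them, time stands still between calls to the robot, and variables do not carry over. Pictures are saved under pics/ and viewed, at most 14 in all, crops included, and the job is handed in when it is done.

Besides the shell and the picture viewer there is one more tool, called after ">>>" as name(argument=value, ...) on one line, values as JSON. apply_moves: Moves the arm, as the interface text tells. Its arguments: {"type":"object","properties":{"series":{"type":"string"},"newtons":{"type":"number"}},"required":["series"]}

```bash
mkdir -p pics; ls; python3 - <<'E'
from bench import *
import cv2,pickle
print(get_state(),grip_point_offset)
d={}
for n in("scene","top","wrist"):
    c=capture(n);d[n]=c;cv2.imwrite(f"pics/{n}0.png",c["color"][:,:,::-1])
    print(n,{k:v for k,v in c.items() if k!="color"})
pickle.dump(d,open("c0.pkl","wb"))
E
```

```text
pics
{'t': 0.0, 'joint_positions': array([ 1.27399396e+00,  2.60665842e-01, -1.39368428e-01,  1.17267008e+00,
       -1.92403067e-06,  1.57080395e+00]), 'qd': array([-1.25492520e-03, -6.06886515e-04,  5.24084190e-04, -9.64689438e-04,
        6.72096587e-04,  5.04033743e-05]), 'tau': array([-1.26314394e-04, -4.05675638e+01,  2.53924227e+01,  1.88991276e-02,
        2.29741397e-05,  1.37158142e-05]), 'tool_pos': array([0.15334906, 0.50140721, 0.23047465]), 'orientation': array([ 1.47860781e-01,  9.89007725e-01, -9.43666763e-04, -1.40102056e-04]), 'ft_force': array([-0.09593777,  0.54786526, -0.89619956]), 'wrist_torque': array([-0.006648  , -0.0142207 ,  0.00428201]), 'gripper_force': 0.0, 'width': 0.0852770401568247} 0.0187
scene {'intrinsics': array([[466.09757392,   0.        , 277.02641357],
       [  0.        , 466.09757392, 209.78208281],
       [  0.        ,   0.        ,   1.        ]]), 'rvec': array([ 1.84827154, -0.86032299,  0.54930809]), 'tvec': array([-0.48197479,  0.14123368,  0.80292754])}
top {'intrinsics': array([[538.48633139,   0.        , 277.02767695],
       [  0.        , 538.48633139, 211.02643244],
       [  0.        ,   0.        ,   1.        ]]), 'rvec': array([ 2.14918623, -2.17753725,  0.09566706]), 'tvec': array([-0.18082453,  0.51759608,  1.10244522])}
wrist {'intrinsics': array([[311.29993098,   0.        , 277.65403845],
       [  0.        , 311.29993098, 207.95964628],
       [  0.        ,   0.        ,   1.        ]]), 'mount': array([[-6.41178905e-04, -9.57045857e-01, -2.89935884e-01,
         7.30114042e-02],
       [ 9.99999392e-01, -3.53630577e-04, -1.04415443e-03,
        -3.53274550e-04],
       [ 8.96773478e-04, -2.89936377e-01,  9.57045502e-01,
        -1.43325684e-01],
       [ 0.00000000e+00,  0.00000000e+00,  0.00000000e+00,
         1.00000000e+00]])}
```

View pics/top0.png

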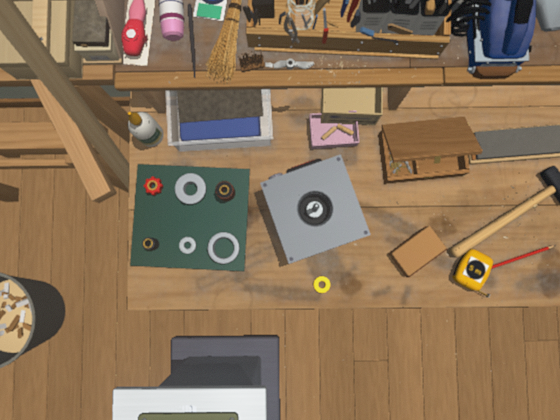

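View pics/scene0.png

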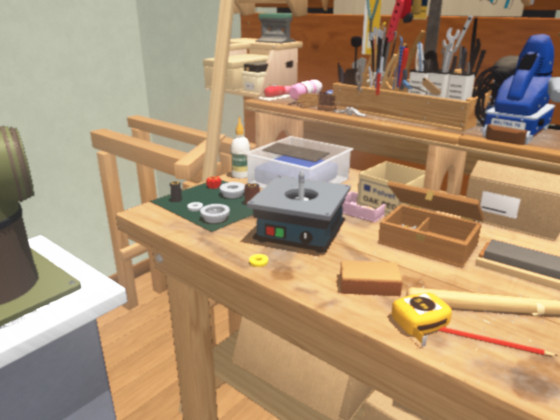

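Top view. The mat holds a red knob (153,186), ring A (190,188), a brown drum (224,190), a dark slim drum (149,243), a steel washer (187,245) and ring B (223,248). A yellow washer look-alike lies at (322,285), and the sander spindle is at (315,209). I'll check these in a close crop and measure.

```bash
cat > h.py <<'E'
import numpy as np,cv2,pickle
from scipy.spatial.transform import Rotation as R
def ray(c,uv,z,st=None):
    """pixel -> world point at height z"""
    K=c["intrinsics"]; d=np.linalg.inv(K)@[uv[0],uv[1],1]
    if "rvec" in c:
        Rm=cv2.Rodrigues(c["rvec"])[0]; o=-Rm.T@c["tvec"]; d=Rm.T@d
    else:
        M=c["mount"]; Rt=R.from_quat(st["orientation"]).as_matrix()
        o=Rt@M[:3,3]+st["tool_pos"]; d=Rt@M[:3,:3]@d
    return o+d*(z-o[2])/d[2]
E
python3 - <<'E'
from h import *
d=pickle.load(open("c0.pkl","rb"));c=d["top"]
im=c["color"][150:300,125:375,::-1]
cv2.imwrite("pics/crop.png",cv2.resize(im,None,fx=3.2,fy=3.2,interpolation=cv2.INTER_CUBIC))
for n,uv,z in[("knob",(153,186),.027),("ringA",(190,188),.025),("thick",(224,190),.049),("thin",(149,243),.049),("washer",(187,245),.012),("ringB",(223,248),.025),("spindle",(315,209),.142),("opening",(315,209),.09),("bottle",(135,118),.168)]:
    print(n,ray(c,uv,z).round(4))
for uv in[(262,187),(341,156),(369,234),(290,263)]:print(ray(c,uv,.09).round(4))
E
```

```text
knob [0.5716 0.073  0.027 ]
ringA [ 0.5665 -0.0048  0.025 ]
thick [ 0.5578 -0.0792  0.049 ]
thin [0.4507 0.0745 0.049 ]
washer [0.4471 0.0033 0.012 ]
ringB [ 0.4394 -0.0742  0.025 ]
spindle [ 0.5061 -0.2602  0.142 ]
opening [ 0.5116 -0.2633  0.09  ]
bottle [0.6788 0.0735 0.168 ]
[ 0.5568 -0.1592  0.09  ]
[ 0.6169 -0.317   0.09  ]
[ 0.4609 -0.368   0.09  ]
[ 0.4062 -0.2124  0.09  ]
```

View pics/crop.png

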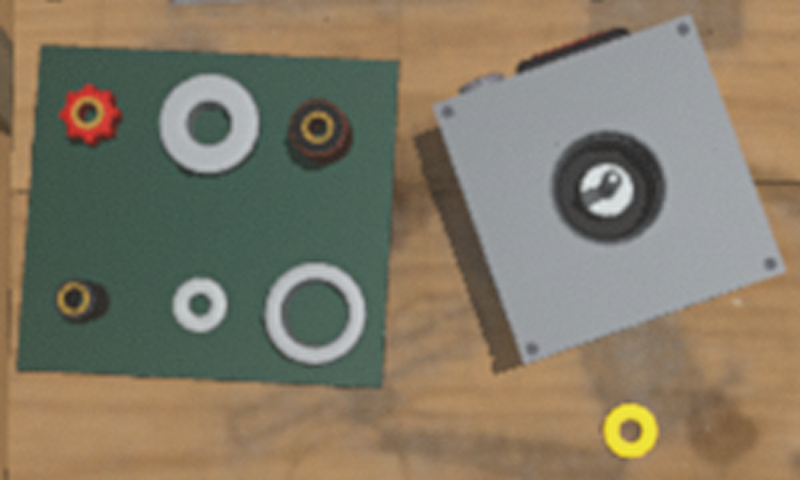

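View pics/wrist0.png

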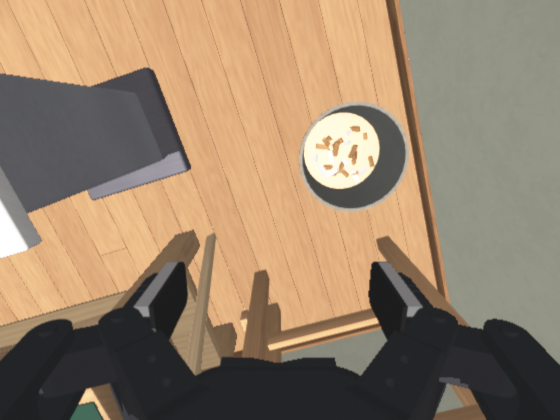

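Crop: the wide insert is ring B, crop (315,313), since its opening is clearly wider. The narrow one is ring A, crop (209,123). The thick drum is at crop (319,127), the slim thin drum at (75,299), the steel washer at (200,305) and the red knob at (90,115). The yellow ring at (631,431) is the look-alike. The wrist view shows only the floor. Next I'll move above the wide insert.

>>> apply_moves(series="0 0 0 -4 -4.2 0 1;0 0 0 -4 -4.2 0 1;0 0 0 -4 -4.2 0 1;0 0 0 -4 -4.2 0 1;0 0 0 -4 -4.2 0 1;0 0 0 -4 -4.2 0 1;0 0 0 -4 -4.2 0 1;0 0 0 -4 -4.2 0 1;0 0 0 -4 -4.2 0 1;0 0 0 -4 -4.2 0 1", newtons=50)

```text
t: 1.4
tool_pos: [0.4137, -0.0185, 0.2313]
orientation: [0.148, 0.989, 0.0, 0.0]
ft_force: [1.4, 0.6, 0.2]
width: 0.0854
gripper_force: 0.0
```

>>> apply_moves(series="0 0 10.43 0 0 0 1;0 0 10.43 0 0 0 1;0 0 10.43 0 0 0 1;0 0 10.43 0 0 0 1;0 0 10.43 0 0 0 1;0 0 10.43 0 0 0 1;0 0 10.42 0 0 0 1;0 0 0 -3 3 0 1;0 0 0 0 0 0 1;0 0 0 0 0 0 1")

```text
t: 2.65
tool_pos: [0.4425, -0.0464, 0.2309]
orientation: [0.707, 0.707, -0.0, -0.001]
ft_force: [0.5, -0.2, 0.7]
width: 0.0855
gripper_force: 0.0
```

```bash
cat >> h.py <<'E'
def look(name,cam="wrist",show=None):
    from bench import get_state,capture
    st=get_state();c=capture(cam);pickle.dump((st,c),open(name+".pkl","wb"))
    cv2.imwrite(f"pics/{name}.png",c["color"][:,:,::-1])
    r=R.from_quat(st["orientation"])
    print("t",st["t"],"tcp",st["tool_pos"].round(4),"z",r.apply([0,0,1]).round(4),"y",r.apply([0,1,0]).round(4),"w",st["width"])
    return st,c
E
python3 -c "from h import *;look('w1')"
```

```text
t 2.65 tcp [ 0.4425 -0.0464  0.2309] z [-1.7e-03  5.0e-04 -1.0e+00] y [ 1.0e+00 -5.0e-04 -1.7e-03] w 0.08550865955851744
```

View pics/w1.png

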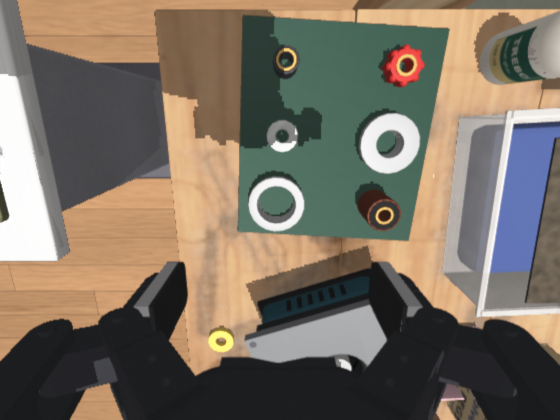

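Wrist view: wide insert at (276,203), narrow at (390,143), thick drum top at (384,215), steel washer (283,135), knob (405,65), thin drum (287,60). I'll fit contours for positions.

```bash
cat >> h.py <<'E'
def blob(c,box,sel):
    """min-enclosing ellipse centre of the largest outer contour of mask in box"""
    u0,v0,u1,v1=box; h=cv2.cvtColor(c["color"][v0:v1,u0:u1],cv2.COLOR_RGB2HSV)
    m=sel(h[...,0].astype(int),h[...,1].astype(int),h[...,2].astype(int)).astype(np.uint8)
    k=max(cv2.findContours(m,cv2.RETR_EXTERNAL,cv2.CHAIN_APPROX_NONE)[0],key=cv2.contourArea)
    e=cv2.fitEllipse(cv2.convexHull(k)); return (e[0][0]+u0,e[0][1]+v0),e[1]
grey=lambda h,s,v:(s<50)&(v>110)
red=lambda h,s,v:((h<8)|(h>172))&(s>150)&(v>90)
E
python3 - <<'E'
from h import *
st,c=pickle.load(open("w1.pkl","rb"));t=pickle.load(open("c0.pkl","rb"))["top"]
brass=lambda h,s,v:(h>10)&(h<30)&(s>80)&(v>120)
for n,z,bw,bt,f in[("wide",.025,(244,165,312,240),(205,228,243,268),grey),("narrow",.025,(350,105,426,180),(170,170,208,206),grey),("washer",.012,(262,112,305,155),(174,234,201,256),grey),("knob",.027,(375,40,430,90),(140,172,166,198),red),("thickbrass",.049,(370,203,400,228),(214,180,232,198),brass)]:
    for cc,b in((c,bw),(t,bt)):
        p,e=blob(cc,b,f); q=ray(cc,p,z,st); e2=[np.linalg.norm(ray(cc,(p[0]+x/2,p[1]),z,st)-ray(cc,(p[0]-x/2,p[1]),z,st)) for x in e]
        print(n,np.round(p,1),q.round(4),"size",np.round(e2,4))
E
```

```text
wide [275.6 205.8] [ 0.4403 -0.0765  0.025 ] size [0.0659 0.0694]
wide [223.1 247.3] [ 0.4408 -0.0744  0.025 ] size [0.0662 0.0664]
narrow [389.9 143.1] [ 0.5665 -0.0045  0.025 ] size [0.0636 0.0706]
narrow [189.9 188. ] [ 0.5666 -0.0046  0.025 ] size [0.0648 0.0664]
washer [282.  136.3] [0.4477 0.002  0.012 ] size [0.0352 0.0366]
washer [187.1 244.8] [0.4475 0.0031 0.012 ] size [0.0361 0.0373]
knob [403.3  65.6] [0.5714 0.0735 0.027 ] size [0.0382 0.0452]
knob [152.9 185.4] [0.5729 0.0731 0.027 ] size [0.0367 0.0386]
thickbrass [384.1 215.3] [ 0.5597 -0.0803  0.049 ] size [0.0189 0.0207]
thickbrass [223.8 189.3] [ 0.5592 -0.0788  0.049 ] size [0.0191 0.0198]
```

>>> apply_moves(series="0 0 0 -2.8 -0.2 2.7 1;0 0 0 0 0 5 1;0 0 0 0 0 5 1;0 0 0 0 0 5 1;0 0 0 0 0 4 1;0 0 0 0 0 0 1;0 0 0 0 0 0 1")

```text
t: 3.58
tool_pos: [0.4419, -0.0744, 0.0155]
orientation: [0.707, 0.707, 0.0, 0.0]
ft_force: [0.4, -0.6, 0.6]
width: 0.0856
gripper_force: 0.0
```

>>> apply_moves(series="0 0 0 0 0 0 0;0 0 0 0 0 0 0;0 0 0 0 0 0 0;0 0 0 0 0 0 0;0 0 0 0 0 0 0;0 0 0 0 0 0 0")

```text
t: 4.32
tool_pos: [0.4428, -0.0748, 0.0168]
orientation: [0.707, 0.707, 0.001, 0.002]
ft_force: [-2.6, 1.2, 11.9]
width: 0.0622
gripper_force: 51.2
```

```bash
python3 -c "
from h import *;st,c=look('s2','scene');im=cv2.imread('pics/s2.png')[140:270,130:330];cv2.imwrite('pics/s2c.png',cv2.resize(im,None,fx=2,fy=2,interpolation=2))
st,c=look('w2');im2=cv2.imread('pics/w2.png')[180:420,100:460];a=cv2.resize(im,(400,260),interpolation=2);b=cv2.resize(im2,(390,260));cv2.imwrite('pics/both.png',np.hstack([a,b]))"
```

```text
t 4.325 tcp [ 0.4428 -0.0748  0.0168] z [ 4.e-03 -4.e-04 -1.e+00] y [ 1.e+00 -1.e-04  4.e-03] w 0.06217373465987201
t 4.375 tcp [ 0.4429 -0.0748  0.0168] z [ 4.e-03 -5.e-04 -1.e+00] y [ 1.e+00 -1.e-04  4.e-03] w 0.0617995336487436
```

View pics/both.png

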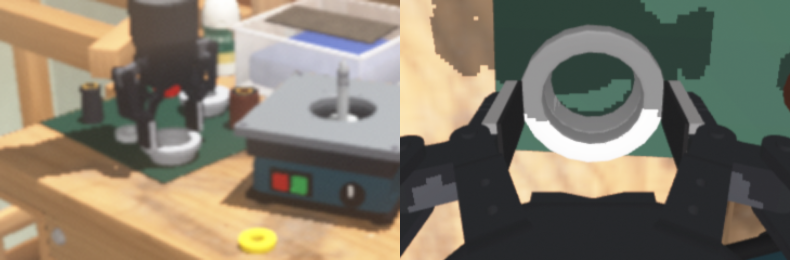

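The fingers sit too high and are sliding on the flange's top edge, with the opening still shrinking at 62 mm. I'll open and check.

>>> apply_moves(series="0 0 0 0 0 0 1;0 0 0 0 0 0 1;0 0 0 0 0 -0.2 1;0 0 0 0 0 0 1;0 0 0 0 0 0 1")

```text
t: 5.05
tool_pos: [0.4412, -0.0746, 0.0162]
orientation: [0.707, 0.707, -0.0, -0.0]
ft_force: [-0.1, 0.8, -0.0]
width: 0.0854
gripper_force: 0.0
```

```bash
python3 - <<'E'
from h import *
st,c=look('w3'); print(st["ft_force"])
im=c["color"][150:420,130:430,::-1].copy()
cv2.imwrite("pics/w3c.png",cv2.resize(im,None,fx=2,fy=2,interpolation=2))
E
```

```text
t 5.05 tcp [ 0.4412 -0.0746  0.0162] z [-1.e-04  0.e+00 -1.e+00] y [ 1.e+00 -1.e-04 -1.e-04] w 0.0854346574917921
[-0.1141484   0.77540502 -0.03922893]
```

View pics/w3c.png

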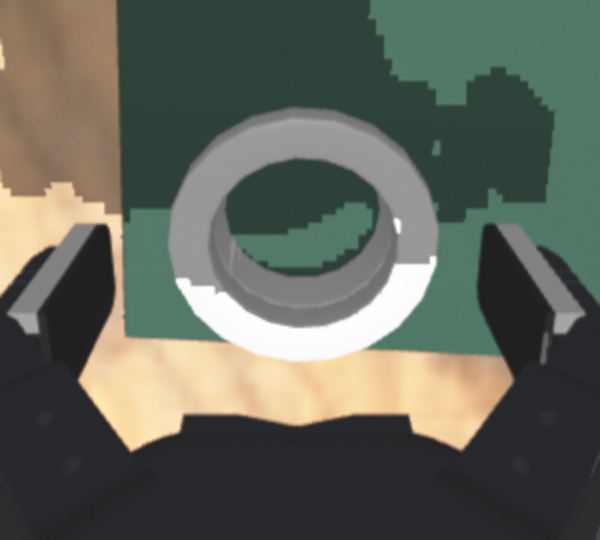

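```bash
python3 - <<'E'
from h import *
st,c=pickle.load(open("w3.pkl","rb"))
for p in[(282,267),(215.5,267),(348.5,267),(282,329),(282,206)]:print(p,ray(c,p,.025,st).round(4))
from bench import capture
E
```

```text
(282, 267) [ 0.4439 -0.0718  0.025 ]
(215.5, 267) [ 0.412  -0.0718  0.025 ]
(348.5, 267) [ 0.4758 -0.0718  0.025 ]
(282, 329) [ 0.444 -0.107  0.025]
(282, 206) [ 0.4438 -0.0413  0.025 ]
```

The ring is level and centred near (0.444, -0.074). I'll regrip about 6 mm lower.

>>> apply_moves(series="0 0 0 0 0.25 0 1;0 0 0 0 0 0.6 1;0 0 0 0 0 0 1;0 0 0 0 0 0 0;0 0 0 0 0 0 0;0 0 0 0 0 0 0;0 0 0 0 0 0 0;0 0 0 0 0 0 0;0 0 0 0 0 0 0")

```text
t: 6.22
tool_pos: [0.4437, -0.0746, 0.0108]
orientation: [0.707, 0.707, 0.0, 0.0]
ft_force: [-1.6, 0.3, 5.9]
width: 0.0631
gripper_force: 53.9
```

>>> apply_moves(series="0 0 0 0 0 -0.5 0;0 0 0 0 0 -1 0;0 0 0 0 0 -2 0;0 0 0 0 0 -2 0;0 0 0 0 0 0 0;0 0 0 0 0 0 0")

```text
t: 6.98
tool_pos: [0.4435, -0.0745, 0.0651]
orientation: [0.707, 0.707, -0.0, -0.0]
ft_force: [-0.2, 1.0, -1.1]
width: 0.0633
gripper_force: 55.0
```

```bash
python3 - <<'E'
from h import *
st,c=look('s4','scene');im=c["color"][120:260,140:300,::-1];a=cv2.resize(im,(400,350),interpolation=2)
st,c=look('w4');im2=c["color"][150:420,130:430,::-1];b=cv2.resize(im2,(390,350));cv2.imwrite('pics/both4.png',np.hstack([a,b]))
E
```

```text
t 6.975 tcp [ 0.4435 -0.0745  0.0651] z [-2.e-04  0.e+00 -1.e+00] y [ 1.e+00 -1.e-04 -2.e-04] w 0.06334076130018801
t 7.025 tcp [ 0.4431 -0.0745  0.0647] z [-1.1e-03  2.0e-04 -1.0e+00] y [ 1.0e+00 -1.0e-04 -1.1e-03] w 0.06314531288089106
```

View pics/both4.png

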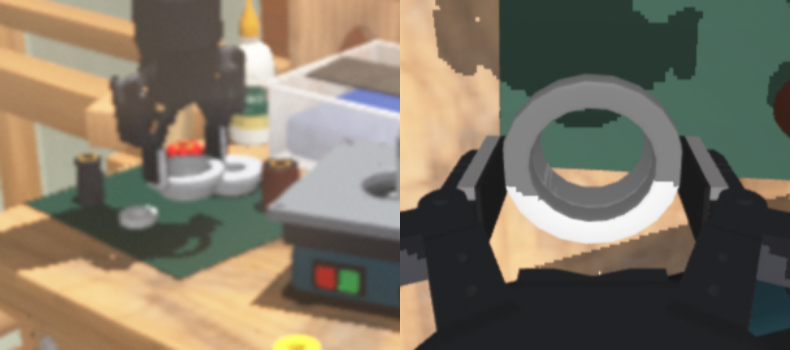

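The ring is lifted level between the pads. Now its offset in the hand and the sander axis.

```bash
python3 - <<'E'
from h import *
st,c=pickle.load(open("w4.pkl","rb"))
z=.0647+.0142
for p in[(209,272),(346,272),(277.5,337),(277.5,211)]:print(p,ray(c,p,z,st).round(4))
d=pickle.load(open("c0.pkl","rb"));t=d["top"]
dark=lambda h,s,v:(v<100)
p,e=blob(t,(290,185,342,233),dark);print(p,e,ray(t,p,.09).round(4))
hsv=cv2.cvtColor(t["color"],cv2.COLOR_RGB2HSV)
# table quad
m=((hsv[...,1]<45)&(hsv[...,2]>110)&(hsv[...,2]<200)).astype(np.uint8);m[:150]=0;m[270:]=0;m[:,:255]=0;m[:,375:]=0
k=max(cv2.findContours(cv2.morphologyEx(m,cv2.MORPH_OPEN,np.ones((3,3))),0,1)[0],key=cv2.contourArea)
r=cv2.minAreaRect(k);q=np.array([ray(t,x,.09) for x in cv2.boxPoints(r)]);print(r,q.mean(0).round(4),np.linalg.norm(np.diff(q,axis=0),axis=1))
s=d["scene"];cv2.imwrite("pics/sc.png",cv2.resize(s["color"][160:220,250:350,::-1],None,fx=7,fy=7,interpolation=2))
h2=cv2.resize(t["color"][180:240,285:345,::-1],None,fx=7,fy=7,interpolation=2);cv2.imwrite("pics/sand.png",np.hstack([h2,cv2.resize(s["color"][165:215,275:325,::-1],(380,420),interpolation=2)]))
E
```

```text
(209, 272) [ 0.412  -0.0714  0.0789]
(346, 272) [ 0.4753 -0.0714  0.0789]
(277.5, 337) [ 0.4436 -0.1074  0.0789]
(277.5, 211) [ 0.4437 -0.0419  0.0789]
(314.77882385253906, 208.06344604492188) (34.20846939086914, 34.47338104248047) [ 0.5134 -0.2629  0.09  ]
((314.4538269042969, 207.36923217773438), (89.19579315185547, 87.1434097290039), 70.55996704101562) [ 0.5155 -0.2622  0.09  ] [0.17355136 0.17679399 0.17069167]
```

View pics/sand.png

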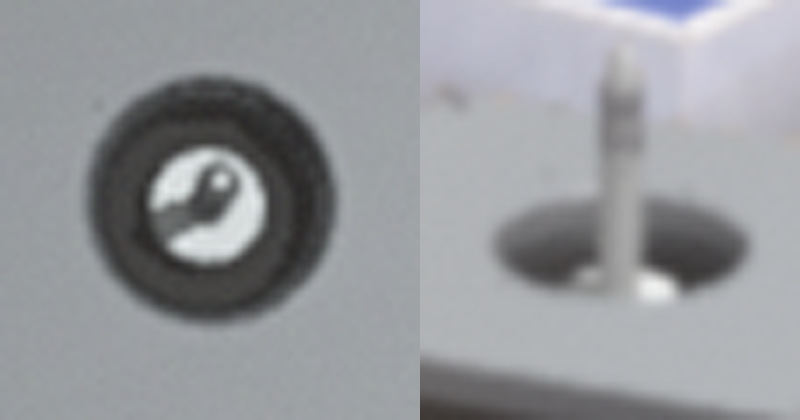

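Left: table opening centre crop (211,199), flange disc (208,206), spindle tip (229,176). Right (scene camera): tip (622,45), opening centre (620,245). I'll cross-check the axis.

```bash
python3 - <<'E'
from h import *
d=pickle.load(open("c0.pkl","rb"));t=d["top"];s=d["scene"]
f=lambda x,y:(285+(x+.5)/7-.5,180+(y+.5)/7-.5)
g=lambda x,y:(275+(x-420+.5)*50/380-.5,165+(y+.5)*50/420-.5)
print("open",ray(t,f(211,199),.09),"flange",ray(t,f(208,206),.076),"tip",ray(t,f(230,174),.142))
print("scene open",ray(s,g(620,245),.09),"tip",ray(s,g(622,42),.142))
E
```

```text
open [ 0.51354652 -0.26275811  0.09      ] flange [ 0.51303836 -0.2626788   0.076     ] tip [ 0.51468365 -0.26494837  0.142     ]
scene open [ 0.51079944 -0.26431733  0.09      ] tip [ 0.51244984 -0.26262709  0.142     ]
```

>>> apply_moves(series="0 0 0 0 0 -5.2 0;0 0 0 0 0 -5.3 0;0 0 0 -4 1.7 0 0;0 0 0 -5 2 0 0;0 0 0 -5 1.8 0 0;0 0 0 -4 1.2 0 0;0 0 0 -0.9 0.25 0 0;0 0 0 0 0 0 0;0 0 0 0 0 0 0;0 0 0 0 0 0 0")

```text
t: 8.32
tool_pos: [0.5128, -0.2623, 0.1704]
orientation: [0.707, 0.708, 0.0, -0.0]
ft_force: [-0.5, 0.5, 0.3]
width: 0.063
gripper_force: 55.8
```

```bash
python3 - <<'E'
from h import *
st,c=look('w5');im2=c["color"][120:420,130:430,::-1];b=cv2.resize(im2,None,fx=2,fy=2,interpolation=2);cv2.imwrite('pics/w5c.png',b)
E
```

```text
t 8.325 tcp [ 0.5128 -0.2623  0.1704] z [-4.e-04  4.e-04 -1.e+00] y [ 1.0e+00  1.4e-03 -4.0e-04] w 0.06299487462504064
```

View pics/w5c.png

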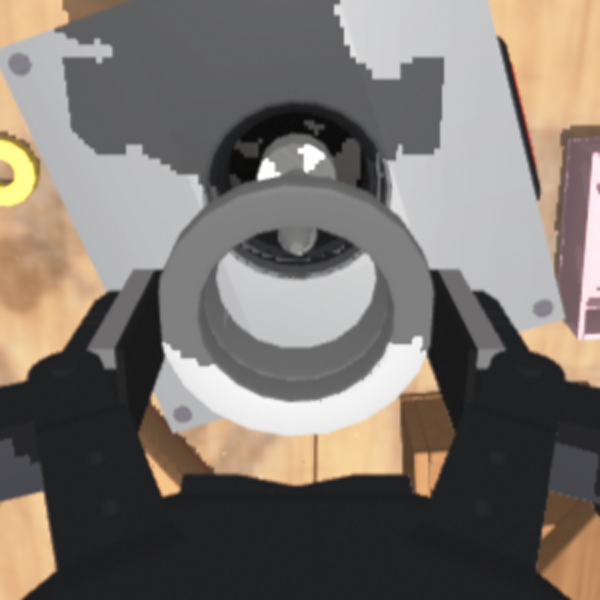

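The opening is at crop (297,190), the spindle tip at about (298,243), and the ring spans 161 to 433 horizontally (centre 297). I'll compare positions.

```bash
python3 - <<'E'
from h import *
st,c=pickle.load(open("w5.pkl","rb"))
f=lambda x,y:(130+(x+.5)/2-.5,120+(y+.5)/2-.5)
for n,p,z in[("open",(297,190),.09),("tip",(298,247),.142),("ringL",(161,310),.1846),("ringR",(433,310),.1846),("rtop",(297,185),.1846),("rbot",(297,435),.1846)]:print(n,ray(c,f(*p),z,st).round(4))
E
```

```text
open [ 0.5139 -0.2623  0.09  ]
tip [ 0.5141 -0.2632  0.142 ]
ringL [ 0.4822 -0.2607  0.1846]
ringR [ 0.5452 -0.2606  0.1846]
rtop [ 0.5137 -0.2302  0.1846]
rbot [ 0.5138 -0.2953  0.1846]
```

Ring and axis coincide within 1 mm. Descending.

>>> apply_moves(series="0 0 0 0 0 3 0;0 0 0 0 0 3 0;0 0 0 0 0 1.6 0;0 0 0 0 0 0.5 0;0 0 0 0 0 0 0;0 0 0 0 0 0 0")

```text
t: 9.12
tool_pos: [0.5141, -0.264, 0.0904]
orientation: [0.707, 0.707, 0.0, 0.001]
ft_force: [-0.1, -0.5, -0.3]
width: 0.0629
gripper_force: 55.8
```

>>> apply_moves(series="0 0 0 0 0 0.3 0;0 0 0 0 0 0.2 0;0 0 0 0 0 0 0")

```text
t: 9.5
tool_pos: [0.5133, -0.2637, 0.0844]
orientation: [0.707, 0.707, 0.0, 0.0]
ft_force: [-0.2, 0.3, -0.7]
width: 0.0631
gripper_force: 56.2
```

>>> apply_moves(series="0 0 0 0 0 0.15 0;0 0 0 0 0 0 0")

```text
t: 9.75
tool_pos: [0.5134, -0.2637, 0.0844]
orientation: [0.707, 0.707, 0.0, 0.001]
ft_force: [-2.8, 1.0, 8.5]
width: 0.063
gripper_force: 61.1
```

Light contact, so the tips are on the table. Release and rise.

>>> apply_moves(series="0 0 0 0 0 -0.15 0.3;0 0 0 0 0 0 1;0 0 0 0 0 0 1;0 0 0 0 0 0 1;0 0 0 0 0 -3 1;0 0 0 0 0 -4 1;0 0 0 0 0 -3 1;0 0 0 0 0 0 1;0 0 0 0 0 0 1")

```text
t: 10.88
tool_pos: [0.5127, -0.2634, 0.1835]
orientation: [0.707, 0.707, -0.0, -0.001]
ft_force: [-0.1, 0.3, 0.2]
width: 0.0856
gripper_force: 0.0
```

```bash
python3 - <<'E'
from h import *
st,c=look('w6');im2=c["color"][80:420,130:430,::-1];b=cv2.resize(im2,None,fx=1.75,fy=1.75,interpolation=2);cv2.imwrite('pics/w6c.png',b)
E
```

```text
t 10.875 tcp [ 0.5127 -0.2634  0.1835] z [-1.1e-03  6.0e-04 -1.0e+00] y [ 1.0e+00 -1.0e-04 -1.1e-03] w 0.08556078228566745
```

View pics/w6c.png

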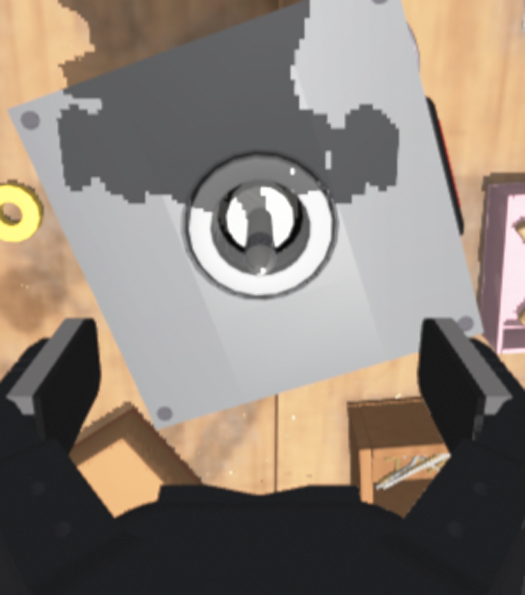

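The insert is flush, with an even dark gap all round (centre crop (260,225)). Now the thick drum at (0.5595, -0.0795).

>>> apply_moves(series="0 0 0 4.5 1.2 0 1;0 0 0 5 1.2 0 1;0 0 0 5 1.2 0 1;0 0 0 3.9 1.05 0 1;0 0 0 0 0 4 1;0 0 0 0 0 5 1;0 0 0 0 0 4 1;0 0 0 0 0 2.5 1;0 0 0 0 0 0.4 1;0 0 0 0 0 0 1")

```text
t: 12.18
tool_pos: [0.5594, -0.0796, 0.025]
orientation: [0.707, 0.707, -0.0, -0.0]
ft_force: [0.1, 0.6, 0.3]
width: 0.0854
gripper_force: 0.0
```

>>> apply_moves(series="0 0 0 0 0 0 0;0 0 0 0 0 0 0;0 0 0 0 0 0 0;0 0 0 0 0 0 0;0 0 0 0 0 0 0;0 0 0 0 0 0 0;0 0 0 0 0 0 0")

```text
t: 13.05
tool_pos: [0.5605, -0.0798, 0.0264]
orientation: [0.707, 0.707, 0.001, 0.001]
ft_force: [-0.9, -0.7, 6.4]
width: 0.0363
gripper_force: 50.5
```

>>> apply_moves(series="0 0 0 0 0 -1 0;0 0 0 0 0 -5 0;0 0 0 0 0 -5.5 0;0 0 0 0 0 -5 0;0 0 0 -4.5 -1.2 0 0;0 0 0 -5 -1.2 0 0;0 0 0 -5 -1.2 0 0;0 0 0 -3.9 -1 0 0;0 0 0 0 0 0 0;0 0 0 0 0 0 0")

```text
t: 14.3
tool_pos: [0.5134, -0.2632, 0.1903]
orientation: [0.707, 0.707, 0.0, -0.0]
ft_force: [0.6, -0.1, -0.8]
width: 0.0363
gripper_force: 50.4
```

```bash
python3 - <<'E'
from h import *
st,c=look('w7');im2=c["color"][120:420,130:430,::-1];b=cv2.resize(im2,None,fx=2,fy=2,interpolation=2);cv2.imwrite('pics/w7c.png',b)
E
```

```text
t 14.3 tcp [ 0.5134 -0.2632  0.1903] z [-4.e-04  9.e-04 -1.e+00] y [ 1.e+00 -4.e-04 -4.e-04] w 0.03626937923567814
```

View pics/w7c.png

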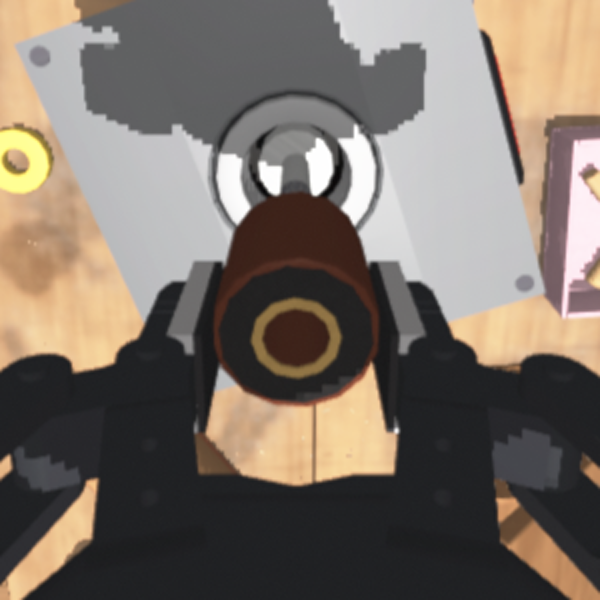

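Brass bush centre at crop (297,337), and the drum looks upright. Check against the axis.

```bash
python3 - <<'E'
from h import *
st,c=pickle.load(open("w7.pkl","rb"))
f=lambda x,y:(130+(x+.5)/2-.5,120+(y+.5)/2-.5)
for z in(.2135,.215):print(ray(c,f(297,337),z,st).round(4))
print(ray(c,f(296,169),.09,st))
for y in(193,):print(ray(c,f(297,y),.168,st))
E
```

```text
[ 0.5143 -0.2632  0.2135]
[ 0.5143 -0.2623  0.215 ]
[ 0.51405279 -0.26069086  0.09      ]
[ 0.51435029 -0.24509651  0.168     ]
```

Aligned within 1 mm. Descend.

>>> apply_moves(series="0 0 0 0 0 2 0;0 0 0 0 0 1 0;0 0 0 0 0 1 0;0 0 0 0 0 1.5 0;0 0 0 0 0 2 0;0 0 0 0 0 1 0;0 0 0 0 0 0 0;0 0 0 0 0 0 0")

```text
t: 15.35
tool_pos: [0.5141, -0.2639, 0.1058]
orientation: [0.707, 0.707, 0.0, 0.0]
ft_force: [-0.4, -0.2, -0.7]
width: 0.036
gripper_force: 50.4
```

>>> apply_moves(series="0 0 0 0 0 0.4 0;0 0 0 0 0 0.2 0;0 0 0 0 0 0 0;0 0 0 0 0 0 0")

```text
t: 15.85
tool_pos: [0.5139, -0.2637, 0.0995]
orientation: [0.707, 0.707, 0.0, 0.0]
ft_force: [0.0, -0.2, 0.6]
width: 0.036
gripper_force: 50.6
```

>>> apply_moves(series="0 0 0 0 0 0.15 0;0 0 0 0 0 0 0")

```text
t: 16.1
tool_pos: [0.5139, -0.2637, 0.0994]
orientation: [0.707, 0.707, 0.0, 0.001]
ft_force: [-2.4, 1.4, 8.2]
width: 0.0363
gripper_force: 51.5
```

Seated contact. Release and rise.

>>> apply_moves(series="0 0 0 0 0 -0.15 0.2;0 0 0 0 0 0 1;0 0 0 0 0 0 1;0 0 0 0 0 0 1;0 0 0 0 0 -3 1;0 0 0 0 0 -4 1;0 0 0 0 0 -3.5 1;0 0 0 0 0 0 1;0 0 0 0 0 0 1")

```text
t: 17.23
tool_pos: [0.5134, -0.2634, 0.2037]
orientation: [0.707, 0.707, -0.0, -0.0]
ft_force: [0.3, 0.7, -0.7]
width: 0.0854
gripper_force: 0.0
```

```bash
python3 - <<'E'
from h import *
st,c=look('w8');im2=c["color"][80:380,130:430,::-1];a=cv2.resize(im2,(400,400),interpolation=2)
im=look('s8','scene')[1]["color"][130:230,240:340,::-1];b=cv2.resize(im,(400,400),interpolation=2);cv2.imwrite('pics/both8.png',np.hstack([a,b]))
E
```

```text
t 17.225 tcp [ 0.5134 -0.2634  0.2037] z [-7.e-04  3.e-04 -1.e+00] y [ 1.e+00 -1.e-04 -7.e-04] w 0.08544440389422835
t 17.275 tcp [ 0.513  -0.2632  0.2031] z [-0.0019  0.001  -1.    ] y [ 1.0e+00 -1.0e-04 -1.9e-03] w 0.08519080078794788
```

View pics/both8.png

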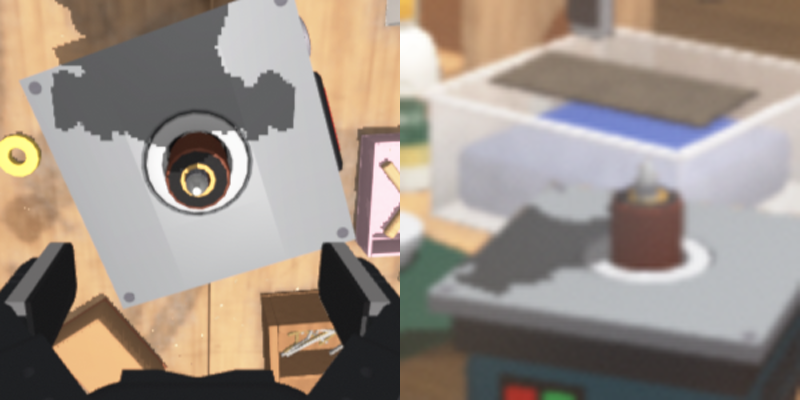

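The drum is seated in the ring with the spindle tip through the bush (left crop (197,185)). Next the steel washer at (0.4476, 0.0028).

>>> apply_moves(series="0 0 0 5 -1.2 0 1;0 0 0 5.5 -1.4 0 1;0 0 0 5.5 -1.4 0 1;0 0 0 5.6 -1.4 0 1;0 0 0 5 -1.2 0 1;0 0 0 0 0 5 1;0 0 0 0 0 5 0.75;0 0 0 0 0 3 0.75;0 0 0 0 0 0 0.75;0 0 0 0 0 0 0.75")

```text
t: 18.58
tool_pos: [0.4481, 0.0024, 0.0748]
orientation: [0.707, 0.707, 0.0, 0.0]
ft_force: [-0.4, 0.1, 0.8]
width: 0.064
gripper_force: 0.0
```

```bash
python3 - <<'E'
from h import *
st,c=look('w9')
p,e=blob(c,(200,180,360,340),grey);print(p,e,ray(c,p,.012,st).round(4))
h=cv2.cvtColor(c["color"],cv2.COLOR_RGB2HSV)
for v in range(200,340,10):
    r=(h[v,200:360,1]<50)&(h[v,200:360,2]>110); i=np.where(r)[0]
    print(v,(i.min()+200,i.max()+200,len(i)) if len(i) else None,end="; ")
E
```

```text
t 18.575 tcp [0.4481 0.0024 0.0748] z [ 3.e-04 -0.e+00 -1.e+00] y [ 1.e+00 -2.e-04  3.e-04] w 0.06397733620534975
(276.2187271118164, 220.9593620300293) (50.15477752685547, 51.48738479614258) [0.4477 0.0035 0.012 ]
200 (np.int64(262), np.int64(290), 29); 210 (np.int64(254), np.int64(299), 46); 220 (np.int64(251), np.int64(302), 33); 230 (np.int64(252), np.int64(300), 49); 240 (np.int64(260), np.int64(293), 34); 250 (np.int64(210), np.int64(210), 1); 260 (np.int64(200), np.int64(359), 10); 270 (np.int64(359), np.int64(359), 1); 280 None; 290 None; 300 None; 310 (np.int64(210), np.int64(210), 1); 320 None; 330 (np.int64(210), np.int64(210), 1);
```

>>> apply_moves(series="0 0 0 0.1 0 3 0.75;0 0 0 0 0 2.5 0.75;0 0 0 0 0 1.3 0.75;0 0 0 0 0 0 0.75;0 0 0 0 0 0 0.75")

```text
t: 19.25
tool_pos: [0.4488, 0.0034, 0.0073]
orientation: [0.707, 0.707, 0.001, 0.001]
ft_force: [-0.4, 0.8, -0.1]
width: 0.064
gripper_force: 0.0
```

>>> apply_moves(series="0 0 0 0 0 0.05 0;0 0 0 0 0 0 0;0 0 0 0 0 0 0;0 0 0 0 0 0 0;0 0 0 0 0 0 0;0 0 0 0 0 0 0")

```text
t: 20.0
tool_pos: [0.4484, 0.0034, 0.0069]
orientation: [0.707, 0.707, 0.001, 0.001]
ft_force: [-1.1, 0.0, 7.9]
width: 0.032
gripper_force: 48.9
```

>>> apply_moves(series="0 0 0 0 0 0 0;0 0 0 0 0 0 0;0 0 0 0 0 -0.3 0;0 0 0 0 0 -0.7 0;0 0 0 0 0 -2 0;0 0 0 0 0 0 0;0 0 0 0 0 0 0")

```text
t: 20.88
tool_pos: [0.4476, 0.0034, 0.0356]
orientation: [0.707, 0.707, 0.0, 0.0]
ft_force: [-0.2, -0.7, -0.6]
width: 0.0322
gripper_force: 49.7
```

```bash
python3 - <<'E'
from h import *
st,c=look('w10')
h=cv2.cvtColor(c["color"],cv2.COLOR_RGB2HSV);m=((h[...,1]<50)&(h[...,2]>110)).astype(np.uint8);m[:170]=0;m[345:]=0;m[:,:225]=0;m[:,330:]=0
for v in range(180,340,6):
    i=np.where(m[v])[0]; print(v,(i.min(),i.max(),len(i)) if len(i) else None,end="; ")
p,e=blob(c,(225,170,330,345),grey);print(p,e)
for z in(.012,.04,.043):print(z,ray(c,p,z,st).round(4))
E
```

```text
t 20.875 tcp [0.4476 0.0034 0.0356] z [ 0.  0. -1.] y [ 1. -0.  0.] w 0.03215554589950314
180 None; 186 None; 192 None; 198 None; 204 None; 210 None; 216 None; 222 None; 228 None; 234 (np.int64(266), np.int64(289), 24); 240 (np.int64(255), np.int64(300), 46); 246 (np.int64(250), np.int64(305), 56); 252 (np.int64(230), np.int64(325), 85); 258 (np.int64(228), np.int64(327), 71); 264 (np.int64(227), np.int64(328), 59); 270 (np.int64(225), np.int64(329), 62); 276 (np.int64(225), np.int64(329), 80); 282 (np.int64(225), np.int64(329), 78); 288 (np.int64(225), np.int64(329), 70); 294 (np.int64(228), np.int64(327), 54); 300 (np.int64(268), np.int64(287), 20); 306 None; 312 None; 318 None; 324 None; 330 (np.int64(322), np.int64(322), 1); 336 (np.int64(322), np.int64(323), 2); (277.71403884887695, 266.6788635253906) (69.80440521240234, 70.38195037841797)
0.012 [ 0.4483 -0.0105  0.012 ]
0.04 [0.4483 0.0041 0.04  ]
0.043 [0.4483 0.0057 0.043 ]
```

The washer is held level. Carry it over the spindle.

>>> apply_moves(series="0 0 0 0 0 -5 0;0 0 0 0 0 -5.5 0;0 0 0 0 0 -5 0;0 0 0 -5 1.2 0 0;0 0 0 -5.6 1.4 0 0;0 0 0 -5.6 1.4 0 0;0 0 0 -5.5 1.4 0 0;0 0 0 -5 1.2 0 0;0 0 0 0 0 0 0;0 0 0 0 0 0 0")

```text
t: 22.18
tool_pos: [0.5128, -0.263, 0.1896]
orientation: [0.707, 0.707, -0.0, -0.001]
ft_force: [-0.1, 0.2, -0.5]
width: 0.0323
gripper_force: 50.0
```

```bash
python3 - <<'E'
from h import *
st,c=look('w11')
p,e=blob(c,(235,215,320,310),grey);print(p,e)
z=st["tool_pos"][2]
for q in(.0045,.0055,.0065):print(q,ray(c,p,z+q,st).round(4))
cv2.imwrite("pics/w11c.png",cv2.resize(c["color"][120:420,130:430,::-1],None,fx=2,fy=2,interpolation=2))
E
```

```text
t 22.175 tcp [ 0.5128 -0.263   0.1896] z [-0.0023  0.0017 -1.    ] y [ 1.0e+00 -5.0e-04 -2.3e-03] w 0.032260522725724904
(276.2999954223633, 245.2759552001953) (90.20244598388672, 142.95721435546875)
0.0045 [ 0.5128 -0.2508  0.1941]
0.0055 [ 0.5128 -0.2504  0.1951]
0.0065 [ 0.5128 -0.2499  0.1961]
```

>>> apply_moves(series="0 0 0 0 0 2 0;0 0 0 0 0 1.5 0;0 0 0 0 0 1 0;0 0 0 0 0 1 0;0 0 0 0 0 0.4 0;0 0 0 0 0 0 0;0 0 0 0 0 0 0")

```text
t: 23.1
tool_pos: [0.514, -0.2638, 0.1322]
orientation: [0.707, 0.707, 0.0, 0.0]
ft_force: [0.8, 0.6, -0.6]
width: 0.032
gripper_force: 50.0
```

>>> apply_moves(series="0 0 0 0 0 0.3 0;0 0 0 0 0 0.2 0;0 0 0 0 0 0 0;0 0 0 0 0 0 0")

```text
t: 23.6
tool_pos: [0.5137, -0.2637, 0.1268]
orientation: [0.707, 0.707, -0.0, 0.0]
ft_force: [-0.6, -0.3, -1.0]
width: 0.0318
gripper_force: 50.0
```

>>> apply_moves(series="0 0 0 0 0 0.15 0;0 0 0 0 0 0 0")

```text
t: 23.85
tool_pos: [0.514, -0.2637, 0.126]
orientation: [0.707, 0.707, 0.0, 0.0]
ft_force: [-1.2, 0.4, 2.7]
width: 0.032
gripper_force: 50.5
```

>>> apply_moves(series="0 0 0 0 0 0 0.2;0 0 0 0 0 0 0.75;0 0 0 0 0 0 0.75;0 0 0 0 0 0 0.75;0 0 0 0 0 -3 0.75;0 0 0 0 0 -4 0.75;0 0 0 0 0 -1.3 0.75;0 0 0 0 0 0 0.75;0 0 0 0 0 0 0.75")

```text
t: 24.98
tool_pos: [0.5128, -0.2632, 0.2067]
orientation: [0.707, 0.707, -0.0, -0.001]
ft_force: [0.1, -0.1, 0.7]
width: 0.0641
gripper_force: 0.0
```

```bash
python3 - <<'E'
from h import *
st,c=look('w12');st2,c2=look('s12','scene')
a=cv2.resize(c["color"][80:380,130:430,::-1],(400,400),interpolation=2)
b=cv2.resize(c2["color"][130:230,240:340,::-1],(400,400),interpolation=2);cv2.imwrite('pics/both12.png',np.hstack([a,b]))
# hand-eye numeric: expected pixel of washer top centre (z=.131)
K=c["intrinsics"];M=c["mount"];Rt=R.from_quat(st["orientation"]).as_matrix()
pc=M[:3,:3].T@(Rt.T@(np.array([.5138,-.263,.131])-st["tool_pos"])-M[:3,3]);print("expect",(K@pc/pc[2])[:2], "radius",311*.018/pc[2])
E
```

```text
t 24.975 tcp [ 0.5128 -0.2632  0.2067] z [-0.0023  0.0012 -1.    ] y [ 1.0e+00 -1.0e-04 -2.3e-03] w 0.06408634742104714
t 25.025 tcp [ 0.5127 -0.2631  0.2065] z [-0.0028  0.0015 -1.    ] y [ 1.0e+00 -1.0e-04 -2.8e-03] w 0.06423957590238612
expect [278.3493119  216.53254243] radius 24.24921266236987
```

View pics/both12.png

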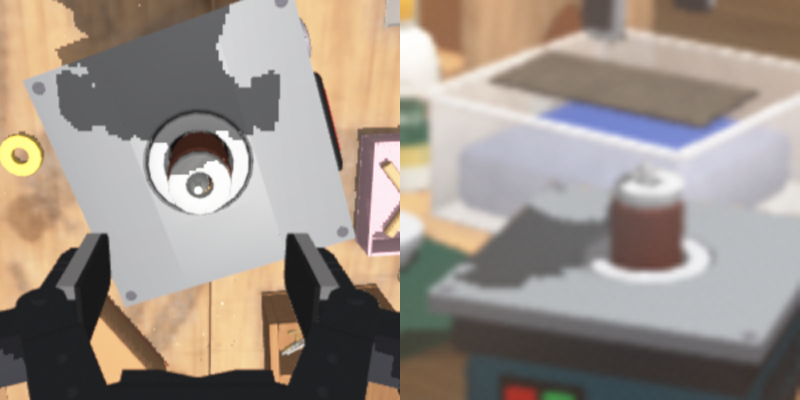

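The washer lies flat on the drum with the spindle tip through it (crop (200,183), as predicted). Now the knob.

>>> apply_moves(series="0 0 0 5.6 0.95 0 0.75;0 0 0 5.6 0.95 0 0.75;0 0 0 5.6 1 0 0.75;0 0 0 5.6 1 0 0.75;0 0 0 5.6 1 0 0.75;0 0 0 5.65 0.95 0 0.75;0 0 0 0 0 5 0.75;0 0 0 0 0 5 0.75;0 0 0 0 0 2 0.75;0 0 0 0 0 0 0.75")

```text
t: 26.32
tool_pos: [0.5696, 0.0727, 0.0855]
orientation: [0.707, 0.707, -0.002, -0.002]
ft_force: [-0.3, -0.4, 0.2]
width: 0.064
gripper_force: 0.0
```

>>> apply_moves(series="0 0 0 0 0 0 0.75;0 0 0 0 0 0 0.75")

```text
t: 26.58
tool_pos: [0.5734, 0.0729, 0.0897]
orientation: [0.707, 0.707, 0.001, 0.001]
ft_force: [0.2, -1.2, -0.4]
width: 0.0643
gripper_force: 0.0
```

```bash
python3 - <<'E'
from h import *
st,c=look('w13')
p,e=blob(c,(200,150,360,340),red);print(p,e,ray(c,p,.027,st).round(4))
b=lambda h,s,v:(h>12)&(h<32)&(s>80)&(v>120)
u,v=int(p[0]),int(p[1]);p,e=blob(c,(u-22,v-22,u+22,v+22),b);print("brass",p,e,ray(c,p,.027,st).round(4))
E
```

```text
t 26.575 tcp [0.5734 0.0729 0.0897] z [ 2.7e-03  4.0e-04 -1.0e+00] y [ 1.0e+00 -3.0e-04  2.7e-03] w 0.064317803747374
(277.0421142578125, 216.69080352783203) (54.082122802734375, 55.854251861572266) [0.5738 0.0773 0.027 ]
brass (277.18120765686035, 221.3369655609131) (27.799076080322266, 29.593996047973633) [0.5739 0.0738 0.027 ]
```

>>> apply_moves(series="0 0 0 0.1 0 3 0.75;0 0 0 0 0 3 0.75;0 0 0 0 0 1.5 0.75;0 0 0 0 0 0 0.75;0 0 0 0 0 0 0.75;0 0 0 0 0 0 0.75")

```text
t: 27.38
tool_pos: [0.5733, 0.074, 0.0145]
orientation: [0.707, 0.707, 0.001, 0.001]
ft_force: [-1.1, -0.2, 1.0]
width: 0.064
gripper_force: 0.0
```

>>> apply_moves(series="0 0 0 0 0 0 0;0 0 0 0 0 0 0;0 0 0 0 0 0 0;0 0 0 0 0 0 0;0 0 0 0 0 0 0;0 0 0 0 0 0 0")

```text
t: 28.12
tool_pos: [0.5726, 0.074, 0.0141]
orientation: [0.707, 0.707, 0.0, 0.0]
ft_force: [-1.2, 0.5, 4.7]
width: 0.0303
gripper_force: 49.3
```

>>> apply_moves(series="0 0 0 0 0 -1 0;0 0 0 0 0 -5 0;0 0 0 0 0 -5 0;0 0 0 0 0 -5 0;0 0 0 0 0 -2.5 0;0 0 0 -5.6 -0.95 0 0;0 0 0 -5.6 -0.95 0 0;0 0 0 -5.6 -1 0 0;0 0 0 -5.6 -1 0 0;0 0 0 -5.6 -1 0 0")

```text
t: 29.38
tool_pos: [0.5226, -0.2077, 0.1987]
orientation: [0.707, 0.707, 0.0, 0.0]
ft_force: [1.1, -0.0, 0.1]
width: 0.0302
gripper_force: 49.6
```

>>> apply_moves(series="0 0 0 -5.75 -0.95 0 0;0 0 0 0 0 0 0;0 0 0 0 0 0 0;0 0 0 0 0 0 0")

```text
t: 29.88
tool_pos: [0.5138, -0.2623, 0.1984]
orientation: [0.707, 0.708, 0.0, -0.0]
ft_force: [0.6, -0.5, -0.4]
width: 0.0305
gripper_force: 49.6
```

```bash
python3 - <<'E'
from h import *
st,c=look('w14')
b=lambda h,s,v:(h>12)&(h<32)&(s>80)&(v>100)
p,e=blob(c,(240,230,315,330),red);print(p,e)
u,v=int(p[0]),int(p[1]);p,e=blob(c,(u-28,v-28,u+28,v+28),b);print("brass",p,e,ray(c,p,st["tool_pos"][2]+.013,st).round(4))
E
```

```text
t 29.875 tcp [ 0.5138 -0.2623  0.1984] z [-2.e-04  4.e-04 -1.e+00] y [ 1.0e+00  1.5e-03 -2.0e-04] w 0.0305291426255946
(277.53235626220703, 267.67791748046875) (72.01065063476562, 85.5589599609375)
brass (277.5561637878418, 276.33371353149414) (39.319393157958984, 43.58132553100586) [ 0.5144 -0.2622  0.2114]
```

>>> apply_moves(series="0 0 0 0 0 2 0;0 0 0 0 0 1 0;0 0 0 0 0 1 0;0 0 0 0 0 0.7 0;0 0 0 0 0 0.4 0;0 0 0 0 0 0 0;0 0 0 0 0 0 0")

```text
t: 30.8
tool_pos: [0.5139, -0.2638, 0.1477]
orientation: [0.707, 0.707, 0.0, 0.0]
ft_force: [1.2, -0.0, -0.4]
width: 0.0301
gripper_force: 49.7
```

>>> apply_moves(series="0 0 0 0 0 0.3 0;0 0 0 0 0 0.15 0;0 0 0 0 0 0 0;0 0 0 0 0 0 0")

```text
t: 31.3
tool_pos: [0.5137, -0.2636, 0.1428]
orientation: [0.707, 0.707, 0.0, 0.0]
ft_force: [0.1, 0.1, -0.5]
width: 0.0299
gripper_force: 49.6
```

>>> apply_moves(series="0 0 0 0 0 0.15 0;0 0 0 0 0 0 0")

```text
t: 31.55
tool_pos: [0.514, -0.2637, 0.1421]
orientation: [0.707, 0.707, 0.0, 0.001]
ft_force: [-1.5, 0.3, 4.4]
width: 0.0301
gripper_force: 50.1
```

>>> apply_moves(series="0 0 0 0 0 0 0.2;0 0 0 0 0 0 0.8;0 0 0 0 0 0 0.8;0 0 0 0 0 0 0.8;0 0 0 0 0 -3 0.8;0 0 0 0 0 -5 0.8;0 0 0 0 0 -2 0.8;0 0 0 0 0 0 0.8;0 0 0 0 0 0 0.8;0 0 0 0 0 0 0.8")

```text
t: 32.8
tool_pos: [0.5128, -0.2631, 0.2396]
orientation: [0.707, 0.707, -0.0, -0.001]
ft_force: [0.1, 0.3, -0.7]
width: 0.0685
gripper_force: 0.0
```

```bash
python3 - <<'E'
from h import *
st,c=look('w15');s=look('s15','scene')[1]
b=lambda h,s,v:(h>12)&(h<32)&(s>80)&(v>100)
p,e=blob(c,(230,150,330,300),red);print(p,e)
u,v=int(p[0]),int(p[1]);p,e=blob(c,(u-22,v-22,u+22,v+22),b);print("brass",p,e,ray(c,p,.155,st).round(4))
p,e=blob(s,(270,120,335,200),red);print(p,e)
Rm=cv2.Rodrigues(s["rvec"])[0]
print(cv2.projectPoints(np.array([[.5135,-.263,.131],[.5135,-.263,.155]]),s["rvec"],s["tvec"],s["intrinsics"],None)[0].reshape(-1,2))
E
```

```text
t 32.8 tcp [ 0.5128 -0.2631  0.2396] z [-0.0027  0.0014 -1.    ] y [ 1.0e+00 -1.0e-04 -2.7e-03] w 0.06845013873922343
t 32.85 tcp [ 0.5129 -0.2632  0.2398] z [-0.0026  0.0013 -1.    ] y [ 1.0e+00 -1.0e-04 -2.6e-03] w 0.06836383748750584
(279.4793281555176, 209.57120513916016) (49.45828628540039, 51.401031494140625)
brass (279.40174102783203, 213.63610076904297) (25.708036422729492, 27.133533477783203) [ 0.5146 -0.2636  0.155 ]
(301.7026615142822, 167.87480926513672) (11.601593017578125, 16.17210578918457)
[[301.51291687 174.57336326]
 [301.71797925 163.36518139]]
```

```bash
python3 -c "from bench import hand_in;print(hand_in())"
```

```text
the job is handed in; nothing more can be done
None
```

I handed the job in at about 33 s with the wide insert flush in the table and the thick drum, steel washer and red knob seated in that order on the spindle; camera checks agreed with the seated positions, but hand-in returned no verdict.

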